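# Lid the offcut tins and set them out in a row

### The arm

A 6-joint arm with a two-finger parallel gripper is mounted at the origin on the work surface. World frame = base frame: x ahead of the robot, y to its left, z up, the work surface at z = 0. Lengths are in m, angles in rad, forces in N, time in s.
With the tool pointing down it reaches from about 0.4 to 0.925 m from the base axis. Payload 3.4 kg.
Tool frame: the origin (TCP) lies midway between the tips of the shut fingers; the grasp point (between the pads) lies behind it (manip.grip_point_offset is the z of the grasp point in the tool frame, in m); z points along the fingers, y is the line along which they close (so a half turn about z gives the same grasp; the last joint's range is limited). The gripper opens to 85 mm and grips with 20 to 120 N. Pads are 22 mm wide; open, the fingers measure 114 mm over their backs; the gripper's body (76 mm by 85 mm) begins 54 mm behind the grasp point. The pads swing forward as they close: fully open they stand 13 mm farther back than shut.
Start: joints at [1.141, 0.307, 1.506, -0, 1.328, -0.073], TCP at [0.201, 0.539, 0.231] pointing down, gripper open.
Joint ranges: [-3.12, 3.12], [-1.05, 2.28], [0.14, 2.33], [-1.42, 4.57], [0.1, 2.73], [-2.68, 2.68]. Speed limits (rad/s): [2.57, 2.57, 3.14, 3.14, 3.14, 3.14].

### API

Orientations are given as a rotation vector (axis times angle).
In Python, from station import manip, optics, ticket gives the robot as it stands. The module is installed in compiled form; this text tells all that it offers.
- The arm moves only by the shell command python3 -m pendant 'ROWS'. ROWS is a JSON object of lists of equal length, an entry for each row: "fingers": the opening, from 0 (shut) to 1 (fully open); "xyz": the shift along the tool's x, y, z in mm, a list of three; "spin": the turn about the tool's z in rad. In form: {"fingers": [fingers, ...], "xyz": [[x, y, z], ...], "spin": [spin, ...]}. A call has 1 to 20 rows; each row shifts and turns the commanded pose from where the row before left it, along the tool's axes as they then stand; what a row does not reach is not made up. A row lasts 1/12 s, in which the tool goes at most 41.7 mm and 7.16 degrees, less where a joint would pass 70% of its speed; a pose out of reach is approached as far as the arm can. A call is refused whole if a number of a shift passes 41.7 or a number of a turn 0.125, either way. A call with a gripper value outside its range is refused whole. The fingers move at their own pace and stop on an object; the grip force is fixed at half the most. Time passes only in rows, so rows that do not move let the fingers close. It gives the time, the measured TCP pose, the force, the opening and the grip force at its end, in the units of the state.
- manip.state(): the state, without advancing time (a new reading comes with each control period).
- optics.snapshot(name): name is "side" or "top" or "wrist"; returns a dict with "frame" (420x560x3 uint8, red, green, blue), "fx", "fy", "cx", "cy" (pixels), "D" ([k1, k2, p1, p2, k3] as OpenCV has them; the pictures are not rectified), "extrinsics" (4x4, takes a point from world to camera coordinates). Camera axes: x right, y up, looking along -z (the intrinsics and any distortion apply to the point x, -y, -z); pixel columns grow to the right and rows downward; lengths in m; the calibration is good to about 2 mm. A picture is of the moment at which its call begins. There is no depth.
- ticket.job_done(): hands the job in; it is judged then, once.
The state is a dict: "clock": time; "joint_pos": joint angles; "dq": joint speeds; "effort": joint torques, N m; "tcp_pos": TCP position; "ee_rot": TCP orientation; "ft_force": force on the tool from outside, world axes, zero at the start; "torque": the same for the moment, N m; "width": finger opening in m; "grip_force": force on a finger pad.
Only numpy, scipy, OpenCV 4.12 (cv2) and the standard library are available. Lean on these libraries where they do the work, as an engineer would, in place of code of your own. Each camera call takes 0.05 s, during which the arm holds its last target. There are 200 camera calls.

### The job

Close up the goldsmith's offcut tins for the night: give every tin on the bench the lid of its own shape and size, fully seated, and stand the tins upright on the grey board in one even row, each centred on a marked cross of its own (any order; a spare cross stays empty) and squared up with the board, rectangular tins with their long side running across the board. A lid whose tin is not there can be left, and the other things on the bench stay where they are.

Things in the scene. Friction and masses are not known exactly. Their poses are not given: they have to be found in the camera images.
- long_tin: open aluminium tin, 100 x 54 mm rectangular outside, 42 mm high, walls and floor 3 mm, some metal offcuts fixed flat on its floor; may be absent. Origin: centre of its underside; z up, x along its longer side, y along its shorter side.
- square_tin: open aluminium tin, 62 x 62 mm square outside, 42 mm high, walls and floor 3 mm, some metal offcuts fixed flat on its floor; may be absent. Origin: centre of its underside; z up, x and y along its sides.
- oblong_tin: open aluminium tin, 76 x 44 mm rectangular outside, 42 mm high, walls and floor 3 mm, some metal offcuts fixed flat on its floor; may be absent. Origin: centre of its underside; z up, x along its longer side, y along its shorter side.
- round_tin: open aluminium tin, 66 mm diameter round outside, 42 mm high, walls and floor 3 mm, some metal offcuts fixed flat on its floor; may be absent. Origin: centre of its underside; z up, x, y arbitrary.
- long_lid: aluminium lid of the long tin, grip up: 100 x 54 mm rectangular plate 8 to 12 mm above its origin, under it a plug 86 x 40 mm, 8 mm deep (4 mm a side smaller than the tin's inside), on it a wooden bar grip 55 mm (x) by 14 mm (y), 12 to 32 mm above the origin. Origin: centre of the plug's underside; x also along the longer side. Seated, it is 34 mm above the tin's origin.
- square_lid: aluminium lid of the square tin, grip up: 62 x 62 mm square plate 8 to 12 mm above its origin, under it a plug 48 x 48 mm, 8 mm deep (4 mm a side smaller than the tin's inside), on it a wooden bar grip 42 mm (x) by 14 mm (y), 12 to 32 mm above the origin. Origin: centre of the plug's underside; x and y along the sides. Seated, it is 34 mm above the tin's origin.
- oblong_lid: aluminium lid of the oblong tin, grip up: 76 x 44 mm rectangular plate 8 to 12 mm above its origin, under it a plug 62 x 30 mm, 8 mm deep (4 mm a side smaller than the tin's inside), on it a wooden bar grip 42 mm (x) by 14 mm (y), 12 to 32 mm above the origin. Origin: centre of the plug's underside; x also along the longer side. Seated, it is 34 mm above the tin's origin.
- round_lid: aluminium lid of the round tin, grip up: 66 mm diameter round plate 8 to 12 mm above its origin, under it a plug diameter 52 mm, 8 mm deep (4 mm a side smaller than the tin's inside), on it a wooden bar grip 42 mm (x) by 14 mm (y), 12 to 32 mm above the origin. Origin: centre of the plug's underside; round, so x only follows the grip. Seated, it is 34 mm above the tin's origin.
- board: flat grey laminate setting-out board, 140 mm (its x) by 440 mm (its y), 6 mm thick, fixed on the bench. Four marked crosses lie in a line along its long middle line, 105 mm apart; at each, a line runs across the board (along its x). Origin: centre of its underside.
- mark0 (a point): marked cross 1 of 4 on the board's upper face, counted from its -y end; axes as the board's
- mark1 (a point): marked cross 2 of 4 on the board's upper face, counted from its -y end; axes as the board's
- mark2 (a point): marked cross 3 of 4 on the board's upper face, counted from its -y end; axes as the board's
- mark3 (a point): marked cross 4 of 4 on the board's upper face, counted from its -y end; axes as the board's
- jar: small glass jar, 42 mm diameter, 55 mm high; not part of the job, leave it where it is. Origin at its underside.
- puck: brass puck, 44 mm diameter, 30 mm high; not part of the job, leave it where it is. Origin at its underside.
- tweezers: steel tweezers lying flat, 115 mm long along y, 12 mm wide, 6 mm high, origin near the middle; not part of the job, leave it where it is. Origin at its underside.
Not all that is in view belongs to the job. What is shaped like the round_tin but black or blue is not meant.

How it is judged:
At the end, for the whole second after the job is handed in: Every tin present stands still and upright on the board, centred within 12 mm on a cross, squared within 0.14 rad (rectangular tins' long side across the board, along its x; round any way), its own lid seated flat (centres within 8 mm, lid 31 to 37 mm above the tin's origin, tilt under 0.06) ((horizontal distance between long_tin and mark0 below 0.012 m or horizontal distance between long_tin and mark1 below 0.012 m or horizontal distance between long_tin and mark2 below 0.012 m or horizontal distance between long_tin and mark3 below 0.012 m) and z of each of long_tin, square_tin, oblong_tin, round_tin in the frame of board below 0.009 m and angle between each of long_tin, square_tin, oblong_tin, round_tin's own z axis and vertical below 0.06 rad and linear speed of each of long_tin, square_tin, oblong_tin, round_tin below 0.02 m/s and angle between the x axis of each of long_tin, oblong_tin and the x axis of board, either way round below 0.14 rad and z of long_lid in the frame of long_tin between 0.031 and 0.037 m and horizontal distance between long_lid and long_tin below 0.008 m and angle between the z axis of long_lid and the z axis of long_tin, either way round below 0.06 rad and (horizontal distance between square_tin and mark0 below 0.012 m or horizontal distance between square_tin and mark1 below 0.012 m or horizontal distance between square_tin and mark2 below 0.012 m or horizontal distance between square_tin and mark3 below 0.012 m) and (angle between the x axis of square_tin and the x axis of board, either way round below 0.14 rad or angle between the x axis of square_tin and the y axis of board, either way round below 0.14 rad) and z of square_lid in the frame of square_tin between 0.031 and 0.037 m and horizontal distance between square_lid and square_tin below 0.008 m and angle between the z axis of square_lid and the z axis of square_tin, either way round below 0.06 rad and (horizontal distance between oblong_tin and mark0 below 0.012 m or horizontal distance between oblong_tin and mark1 below 0.012 m or horizontal distance between oblong_tin and mark2 below 0.012 m or horizontal distance between oblong_tin and mark3 below 0.012 m) and z of oblong_lid in the frame of oblong_tin between 0.031 and 0.037 m and horizontal distance between oblong_lid and oblong_tin below 0.008 m and angle between the z axis of oblong_lid and the z axis of oblong_tin, either way round below 0.06 rad and (horizontal distance between round_tin and mark0 below 0.012 m or horizontal distance between round_tin and mark1 below 0.012 m or horizontal distance between round_tin and mark2 below 0.012 m or horizontal distance between round_tin and mark3 below 0.012 m) and z of round_lid in the frame of round_tin between 0.031 and 0.037 m and horizontal distance between round_lid and round_tin below 0.008 m and angle between the z axis of round_lid and the z axis of round_tin, either way round below 0.06 rad); the robot touches nothing.
It fails at once if a bystander was moved more than 40 mm (distance of any of jar, puck, tweezers from where it was at the start of the episode above 0.04 m).
Of long_tin, square_tin, oblong_tin, round_tin only 3 to 4 are there at a start; the rules pass over those that are not, and their reading is None.
At some moment in a run one of long_tin, long_lid, square_tin, square_lid, oblong_tin, oblong_lid, round_tin, round_lid may be knocked a few centimetres aside while the robot is not near it.
It also fails if it takes over 210 s, if anything falls off the work surface, if the arm or the gripper's body presses on something with over 40 N, if the wrist force passes 120 N, or if a joint passes its speed limit or range.

## Working session

There is one attempt and no reset: what is moved stays moved. The work goes in short steps, Python scripts to look and compute and a shell command to move; the robot and the scene stay as the last step left them, time stands still between calls to the robot, and variables do not carry over. Pictures are saved under pics/ and viewed, at most 14 in all, crops included, and the job is handed in when it is done.

```bash
mkdir -p pics
cat > h.py <<'E'
import numpy as np, cv2
from scipy.spatial.transform import Rotation as R
from station import manip, optics, ticket
def snap(n,fn=None):
    s=optics.snapshot(n)
    if fn: cv2.imwrite('pics/'+fn,s['frame'][:,:,::-1])
    return s
def K(s): return np.array([[s['fx'],0,s['cx']],[0,s['fy'],s['cy']],[0,0,1.]])
def ray(s,uv,z):
    """pixels -> world points on plane z"""
    uv=np.array(uv,float).reshape(-1,1,2)
    n=cv2.undistortPoints(uv,K(s),np.array(s['D'],float)).reshape(-1,2)
    d=np.c_[n[:,0],-n[:,1],-np.ones(len(n))]
    E=np.array(s['extrinsics']);Rm=E[:3,:3];c=-Rm.T@E[:3,3]
    w=d@Rm
    return c+w*((z-c[2])/w[:,2])[:,None]
def proj(s,P):
    E=np.array(s['extrinsics']);p=np.array(P,float).reshape(-1,3)@E[:3,:3].T+E[:3,3]
    p=p*[1,-1,-1]
    return cv2.projectPoints(p,np.zeros(3),np.zeros(3),K(s),np.array(s['D'],float))[0].reshape(-1,2)
E
python3 - <<'E'
from h import *
np.set_printoptions(precision=3,suppress=True)
for n in ['top','side','wrist']:
    s=snap(n,n+'0.png'); E=np.array(s['extrinsics']); print(n,s['fx'],s['D'],-E[:3,:3].T@E[:3,3],E[:3,:3].tolist())
st=manip.state();print(st,manip.grip_point_offset)
E
```

```text
top 443.82639805634835 [0.016 0.    0.    0.    0.   ] [ 0.325 -0.005  1.034] [[0.014559815048847404, -0.9996901455504966, 0.020189717060179954], [0.9845018470096103, 0.01786204198119064, 0.1744622041902715], [-0.17476877587375028, 0.017336676310323963, 0.9844568627594108]]
side 511.74729731707475 [-0.184  0.     0.     0.     0.   ] [ 0.058 -0.89   0.954] [[0.9041719280411724, -0.42668286861265065, 0.020367969333951578], [0.27784184373641474, 0.623645704924115, 0.730664043592439], [-0.3244642267052857, -0.6549868428924228, 0.6824332943419141]]
wrist 343.04982931511444 [-0.083  0.     0.     0.     0.   ] [0.131 0.565 0.373] [[0.34975396175809875, 0.9368382342640216, -0.0025077989523509033], [-0.8962965518967864, 0.33383697744381324, -0.2918995778501768], [-0.27262548907328327, 0.10434076534245836, 0.9564456844982385]]
{'clock': 0.15, 'joint_pos': array([ 1.14 ,  0.307,  1.507, -0.   ,  1.328, -0.073]), 'dq': array([-0.   , -0.003, -0.003,  0.   , -0.001,  0.001]), 'effort': array([  0.   , -45.798, -25.222,  -0.   ,   0.009,  -0.   ]), 'tcp_pos': array([0.201, 0.538, 0.231]), 'ee_rot': array([-0.557, -3.091,  0.002]), 'ft_force': array([-0.059,  0.16 , -0.067]), 'torque': array([0.003, 0.041, 0.   ]), 'grip_force': 0.0, 'width': 0.08536901117545556} -0.0187
```

View pics/top0.png

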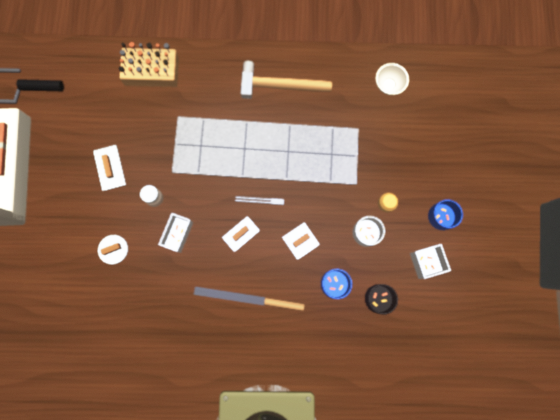

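View pics/side0.png

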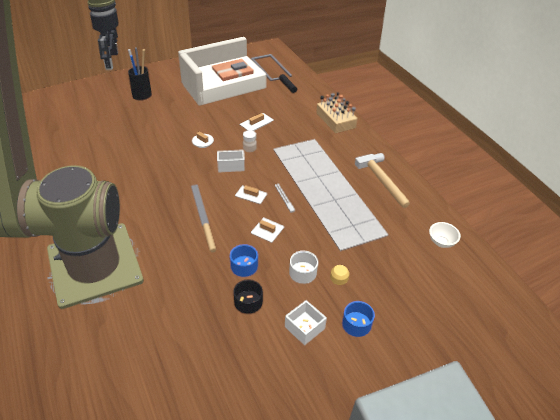

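The top view shows oblong tin (175,232), round tin (370,230), square tin (432,261); lids long (110,167), round (113,249), oblong (241,234), square (300,240); board centred at (266,151). The side view agrees, and there is no long tin.

```bash
cat >> h.py <<'E'
def rect(P):
    """world points -> centre, long, short (m), angle of the long side"""
    (c,wh,a)=cv2.minAreaRect((P[:,:2]*1000).astype(np.float32))
    w,h=wh; a=np.deg2rad(a)
    if w<h: w,h=h,w; a+=np.pi/2
    return np.array(c)/1000,w/1000,h/1000,(a+np.pi/2)%np.pi-np.pi/2
def blobs(s,mask,amin=150):
    mask=mask.astype(np.uint8)
    for c in cv2.findContours(mask,cv2.RETR_EXTERNAL,cv2.CHAIN_APPROX_NONE)[0]:
        if cv2.contourArea(c)>=amin: yield c.reshape(-1,2).astype(float)
def white(s,v=120,sat=60):
    h=cv2.cvtColor(s['frame'],cv2.COLOR_RGB2HSV); return (h[...,2]>v)&(h[...,1]<sat)
E
python3 - <<'E'
from h import *
np.set_printoptions(precision=3,suppress=True)
s=snap('top')
for c in blobs(s,white(s)):
    m=c.mean(0)
    if c[:,1].max()>330: continue
    print('px',m.round(0))
    for z in (.006,.012,.042):
        q=rect(ray(s,c,z)); print('  z',z,q[0],'%.3f %.3f ang %.2f'%q[1:],'r %.3f'%np.hypot(*q[0]))
E
```

```text
px [229. 295.]
  z 0.006 [0.307 0.09 ] 0.160 0.018 ang 1.43 r 0.320
  z 0.012 [0.308 0.09 ] 0.159 0.018 ang 1.43 r 0.320
  z 0.042 [0.308 0.087] 0.154 0.018 ang 1.43 r 0.320
px [432. 261.]
  z 0.006 [ 0.393 -0.377] 0.071 0.069 ang -1.27 r 0.544
  z 0.012 [ 0.393 -0.375] 0.071 0.068 ang -1.27 r 0.543
  z 0.042 [ 0.391 -0.364] 0.068 0.066 ang -1.27 r 0.534
px [112. 249.]
  z 0.006 [0.407 0.361] 0.068 0.066 ang -1.55 r 0.544
  z 0.012 [0.407 0.359] 0.068 0.066 ang -1.55 r 0.543
  z 0.042 [0.405 0.348] 0.066 0.064 ang -1.55 r 0.534
px [300. 241.]
  z 0.006 [ 0.435 -0.072] 0.067 0.066 ang -0.97 r 0.441
  z 0.012 [ 0.435 -0.071] 0.067 0.066 ang -0.97 r 0.440
  z 0.042 [ 0.431 -0.069] 0.065 0.064 ang -0.97 r 0.437
px [369. 231.]
  z 0.006 [ 0.461 -0.232] 0.076 0.068 ang -1.55 r 0.516
  z 0.012 [ 0.461 -0.231] 0.075 0.068 ang -1.55 r 0.515
  z 0.042 [ 0.457 -0.224] 0.073 0.066 ang -1.55 r 0.509
px [240. 234.]
  z 0.006 [0.449 0.068] 0.082 0.048 ang -0.85 r 0.454
  z 0.012 [0.449 0.068] 0.081 0.048 ang -0.85 r 0.454
  z 0.042 [0.445 0.066] 0.079 0.047 ang -0.85 r 0.450
px [174. 232.]
  z 0.00
[... 681 characters left out ...]
. 150.]
  z 0.006 [0.653 0.013] 0.443 0.144 ang 1.52 r 0.653
  z 0.012 [0.651 0.012] 0.441 0.143 ang 1.52 r 0.651
  z 0.042 [0.641 0.012] 0.428 0.138 ang 1.52 r 0.641
px [ 14. 162.]
  z 0.006 [0.61  0.604] 0.271 0.068 ang 0.12 r 0.858
  z 0.012 [0.608 0.6  ] 0.270 0.067 ang 0.12 r 0.854
  z 0.042 [0.6   0.582] 0.262 0.065 ang 0.12 r 0.836
px [392.  78.]
  z 0.006 [ 0.844 -0.297] 0.083 0.080 ang -0.02 r 0.895
  z 0.012 [ 0.841 -0.295] 0.083 0.080 ang -0.02 r 0.891
  z 0.042 [ 0.826 -0.287] 0.081 0.077 ang -0.02 r 0.874
px [247.  79.]
  z 0.006 [0.838 0.064] 0.093 0.029 ang -0.05 r 0.840
  z 0.012 [0.835 0.063] 0.092 0.029 ang -0.05 r 0.837
  z 0.042 [0.82  0.061] 0.090 0.028 ang -0.05 r 0.822
```

Run:
```python
import cv2
a=cv2.imread('pics/top0.png')
cv2.imwrite('pics/crop.png',cv2.resize(a[110:280,80:460],None,fx=2.1,fy=2.1,interpolation=2))
```

```text
(no output)
```

View pics/crop.png

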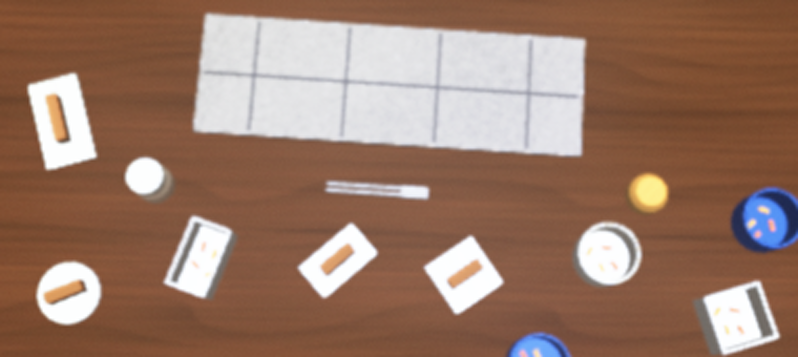

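```bash
cat >> h.py <<'E'
def pose():
    st=manip.state(); Rm=R.from_rotvec(st['ee_rot']).as_matrix(); return np.array(st['tcp_pos']),Rm,np.arctan2(Rm[1,1],Rm[0,1])
def go(x,y,z,psi=None):
    p,Rm,a=pose(); d=Rm.T@(np.array([x,y,z])-p)*1000
    sp=0 if psi is None else -((psi-a+np.pi/2)%np.pi-np.pi/2)
    c,s_=np.cos(sp),np.sin(sp); d2=[c*d[0]+s_*d[1],-s_*d[0]+c*d[1],d[2]]
    print('at',p.round(4),'psi %.3f'%a,'| shift mm before spin',d.round(1),'spin %.3f'%sp,'| shift if spun first',np.round(d2,1))
E
python3 -c "
from h import *
go(.447,.216,.2,1.23)"
```

```text
at [0.2007 0.5384 0.2307] psi 1.214 | shift mm before spin [-343.4 -216.1   31. ] spin -0.016 | shift if spun first [-339.9 -221.5   31. ]
```

```bash
python3 -m pendant '{"fingers":[1,1,1,1,1,1,1,1,1,1,1,1,1,1,1,1],"xyz":[[-24.5,-15.4,2],[-24.5,-15.4,2],[-24.5,-15.4,2],[-24.5,-15.4,2],[-24.5,-15.4,2],[-24.5,-15.4,2],[-24.5,-15.4,2],[-24.5,-15.4,2],[-24.5,-15.4,2],[-24.5,-15.4,2],[-24.5,-15.4,2],[-24.5,-15.4,2],[-24.5,-15.4,2],[-24.5,-15.4,2],[0,0,0],[0,0,0]],"spin":[0,0,0,0,0,0,0,0,0,0,0,0,0,0,0,0]}'
python3 - <<'E'
from h import *
np.set_printoptions(precision=3,suppress=True)
s=snap('wrist','w1.png')
for c in blobs(s,white(s),800):
    for z in (.012,.042):
        q=rect(ray(s,c,z)); print(c.mean(0).round(),'  z',z,q[0],'%.3f %.3f ang %.2f'%q[1:])
go(.447,.216,.2,1.23)
E
```

```text
clock: 1.53
tcp_pos: [0.4476, 0.2158, 0.203]
ee_rot: [-0.562, -3.09, 0.0]
ft_force: [0.6, -0.5, 0.5]
width: 0.0851
grip_force: 0.0
[268. 350.]   z 0.012 [0.652 0.122] 0.223 0.137 ang 1.52
[268. 350.]   z 0.042 [0.627 0.133] 0.203 0.125 ang 1.52
[363. 254.]   z 0.012 [0.552 0.278] 0.045 0.044 ang 0.15
[363. 254.]   z 0.042 [0.536 0.275] 0.041 0.040 ang 0.15
[ 31. 261.]   z 0.012 [ 0.434 -0.07 ] 0.064 0.063 ang -0.96
[ 31. 261.]   z 0.042 [ 0.429 -0.042] 0.059 0.057 ang -0.96
[463. 258.]   z 0.012 [0.599 0.382] 0.102 0.055 ang 0.29
[463. 258.]   z 0.042 [0.579 0.369] 0.093 0.050 ang 0.29
[143. 232.]   z 0.012 [0.448 0.069] 0.078 0.046 ang -0.84
[143. 232.]   z 0.042 [0.441 0.084] 0.071 0.041 ang -0.84
[272. 189.]   z 0.012 [0.452 0.212] 0.086 0.050 ang -0.34
[272. 189.]   z 0.042 [0.446 0.215] 0.079 0.046 ang -0.34
[400.  93.]   z 0.012 [0.408 0.358] 0.067 0.066 ang -0.30
[400.  93.]   z 0.042 [0.405 0.348] 0.061 0.060 ang -0.30
at [0.447 0.217 0.203] psi 1.212 | shift mm before spin [-0.4 -0.5  3.1] spin -0.018 | shift if spun first [-0.4 -0.5  3.1]
```

View pics/w1.png

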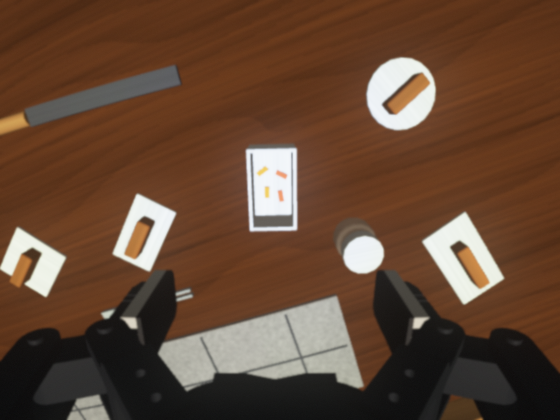

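Wrist view shows oblong tin at (272,189), 79×46 at rim height, consistent with the known size. Grasp it.

```bash
python3 -m pendant '{"fingers":[1,1,1,1,1,1,1,1,1,1,1,1,1,1,0,0,0,0,0,0],"xyz":[[0,-2,20],[0,0,20],[0,0,20],[0,0,20],[0,0,20],[0,0,20],[0,0,20],[0,0,10],[0,0,10],[0,0,10],[0,0,10],[0,0,10],[0,0,0],[0,0,0],[0,0,0],[0,0,0],[0,0,0],[0,0,0],[0,0,0],[0,0,0]],"spin":[-0.018,0,0,0,0,0,0,0,0,0,0,0,0,0,0,0,0,0,0,0]}'
python3 -c "
from h import *
go(.656,.065,.018,1.52)"
```

```text
clock: 3.25
tcp_pos: [0.4467, 0.2153, 0.0142]
ee_rot: [0.53, 3.096, 0.001]
ft_force: [-1.8, 0.6, 5.6]
width: 0.0427
grip_force: 62.1
at [0.4467 0.2153 0.0142] psi 1.232 | shift mm before spin [-247.4  -72.1   -3.6] spin -0.288 | shift if spun first [-216.7 -139.4   -3.6]
```

```bash
python3 -m pendant '{"fingers":[0,0,0,0,0,0,0,0,0,0,0,0,0,0,0,0,0,0],"xyz":[[0,0,-15],[0,0,-25],[0,0,-30],[0,0,0],[0,0,0],[0,0,0],[0,0,0],[-24.1,-15.5,0],[-24.1,-15.5,0],[-24.1,-15.5,0],[-24.1,-15.5,0],[-24.1,-15.5,0],[-24.1,-15.5,0],[-24.1,-15.5,0],[-24.1,-15.5,0],[-24.1,-15.5,0],[0,0,0],[0,0,0]],"spin":[0,0,0,-0.072,-0.072,-0.072,-0.072,0,0,0,0,0,0,0,0,0,0,0]}'
python3 - <<'E'
from h import *
s=snap('top','t1.png'); np.set_printoptions(precision=3,suppress=True)
h=cv2.cvtColor(s['frame'],cv2.COLOR_RGB2HSV)
# board cross lines: dark-ish pixels within the board polygon
g=s['frame'].astype(int).sum(2)/3
b=[-.05]
c=np.array([.653,.013]);ex=np.array([.9987,-.051]);ey=np.array([.051,.9987])
v=np.arange(-.21,.21,.001)
for off in (-.045,.045):
    pr=np.array([cv2.remap(g.astype(np.float32),*[a.astype(np.float32).reshape(1,-1) for a in proj(s,np.c_[c+off*ex+np.outer(v,ey)+d*ex,np.full(len(v),.006)]).T],1)[0] for d in (-.01,0,.01)]).mean(0)
    dk=pr-cv2.blur(pr.reshape(1,-1),(1,1))[0]; m=[(v[i].round(3),int(pr[i])) for i in range(3,len(v)-3) if pr[i]==pr[i-3:i+4].min() and pr[i]<np.median(pr)-15]
    print(off,int(np.median(pr)),m)
go(.656,.065,.021,1.52)
E
```

```text
clock: 4.75
tcp_pos: [0.6569, 0.0634, 0.0829]
ee_rot: [0.084, 3.14, 0.0]
ft_force: [-0.5, 0.6, -1.2]
width: 0.0433
grip_force: 61.5
-0.045 99 [(np.float64(-0.003), 84), (np.float64(0.007), 84)]
0.045 153 [(np.float64(-0.002), 118), (np.float64(0.016), 116), (np.float64(0.036), 103), (np.float64(0.08), 102), (np.float64(0.087), 103), (np.float64(0.099), 105), (np.float64(0.106), 105), (np.float64(0.117), 105), (np.float64(0.126), 106), (np.float64(0.136), 106), (np.float64(0.152), 102), (np.float64(0.16), 101), (np.float64(0.183), 110), (np.float64(0.189), 111), (np.float64(0.199), 111)]
at [0.655 0.064 0.083] psi 1.519 | shift mm before spin [-0.9  0.8 61.7] spin -0.001 | shift if spun first [-0.9  0.8 61.7]
```

```bash
python3 - <<'E'
from h import *
s=snap('top')
u=np.array([(255,76),(348,82),(438,89),(529,94)])/2.1+[80,110]
print(ray(s,u,.006).round(3))
E
python3 -m pendant '{"fingers":[0,0,0,0,0,0,0,0,0.7,0.7,0.7,0.7,1,1,1,1,1,1],"xyz":[[0,1,15],[0,0,15],[0,0,10],[0,0,10],[0,0,7],[0,0,5],[0,0,0],[0,0,0],[0,0,0],[0,0,0],[0,0,0],[0,0,0],[0,0,0],[0,0,-20],[0,0,-30],[0,0,-40],[0,0,-40],[0,0,0]],"spin":[0,0,0,0,0,0,0,0,0,0,0,0,0,0,0,0,0,0]}'
python3 -c "
from h import *
go(.448,.068,.18,-.84+1.57)"
```

```text
[[ 0.658  0.168  0.006]
 [ 0.654  0.062  0.006]
 [ 0.647 -0.041  0.006]
 [ 0.644 -0.146  0.006]]
clock: 6.35
tcp_pos: [0.6616, 0.066, 0.1606]
ee_rot: [0.079, 3.125, 0.002]
ft_force: [0.4, 0.3, 1.5]
width: 0.0852
grip_force: 0.0
at [0.6616 0.066  0.1606] psi 1.520 | shift mm before spin [213.   -8.8 -22.8] spin 0.790 | shift if spun first [ 143.7 -157.5  -22.8]
```

```bash
python3 -m pendant '{"fingers":[1,1,1,1,1,1,1,1,1,1,1,1,1,1,1,1,1,1],"xyz":[[26.6,-1.1,-2],[26.6,-1.1,-2],[26.6,-1.1,-2],[26.6,-1.1,-2],[26.6,-1.1,-2],[26.6,-1.1,-2],[26.6,-1.1,-2],[26.6,-1.1,-2],[0,0,0],[0,0,0],[0,0,0],[0,0,0],[0,0,0],[0,0,0],[0,0,0],[0,0,0],[0,0,0],[0,0,0]],"spin":[0,0,0,0,0,0,0,0,0.12,0.12,0.12,0.12,0.12,0.12,0.07,0,0,0]}'
cat >> h.py <<'E'
def wood(s):
    h=cv2.cvtColor(s['frame'],cv2.COLOR_RGB2HSV); return (h[...,0]<18)&(h[...,1]>90)&(h[...,2]>100)
def look(z,near=None,amin=800,cam='wrist'):
    s=snap(cam)
    for c in blobs(s,white(s),amin):
        q=rect(ray(s,c,z))
        if near is None or np.hypot(*(q[0]-near))<.06: print(cam,c.mean(0).round(),'z',z,q[0].round(4),'%.3f %.3f ang %.3f'%q[1:])
E
python3 - <<'E'
from h import *
s=snap('wrist','w2.png')
look(.012,[.448,.068]); look(.012,[.435,-.07])
for z in (.032,):
  for c in blobs(s,wood(s),60):
    q=rect(ray(s,c,z)); print('wood',c.mean(0).round(),q[0].round(4),'%.3f %.3f ang %.3f'%q[1:])
look(.048,[.656,.065],300,'top')
go(.448,.068,.18,-.84+1.57)
E
```

```text
clock: 7.85
tcp_pos: [0.4428, 0.0678, 0.1673]
ee_rot: [1.279, 2.869, 0.0]
ft_force: [0.2, 0.7, 0.6]
width: 0.0853
grip_force: 0.0
wrist [278. 195.] z 0.012 [0.448  0.0683] 0.077 0.045 ang -0.841
wrist [178. 282.] z 0.012 [ 0.4342 -0.0701] 0.064 0.063 ang -0.964
wood [458. 409.] [0.7575 0.0297] 0.042 0.036 ang 0.587
wood [ 18. 338.] [ 0.3412 -0.2243] 0.073 0.015 ang 1.371
wood [543. 325.] [0.7504 0.1628] 0.108 0.071 ang 0.105
wood [177. 290.] [ 0.4344 -0.0577] 0.036 0.005 ang -0.935
wood [254. 154.] [0.4539 0.05  ] 0.533 0.368 ang 0.734
top [270. 145.] z 0.048 [0.6393 0.0117] 0.425 0.138 ang 1.524
at [0.4429 0.0677 0.1673] psi 0.731 | shift mm before spin [ -3.2   4.  -12.7] spin 0.001 | shift if spun first [ -3.2   4.  -12.7]
```

View pics/w2.png

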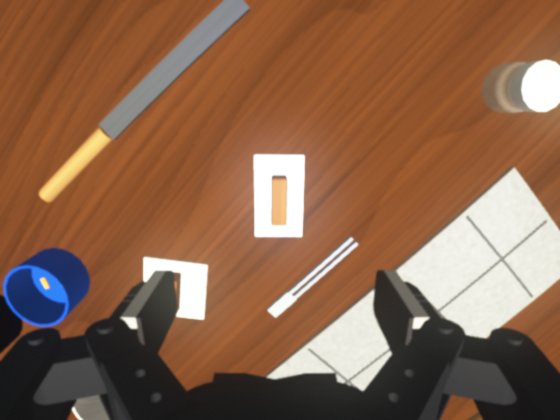

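Oblong lid at (278,195), 77×45 as expected, long side vertical in the view, so fingers close across its bar.

```bash
python3 -m pendant '{"fingers":[1,1,1,1,1,1,1,0.4,0.4,0.4,0,0,0,0,0,0],"xyz":[[-3,4,22],[0,0,22],[0,0,22],[0,0,22],[0,0,22],[0,0,22],[0,0,0],[0,0,0],[0,0,10],[0,0,9],[0,0,0],[0,0,0],[0,0,0],[0,0,0],[0,0,0],[0,0,0]],"spin":[0,0,0,0,0,0,0,0,0,0,0,0,0,0,0,0]}'
python3 -c "
from h import *
go(.655,.0635,.1,1.52)"
```

```text
clock: 9.38
tcp_pos: [0.4484, 0.0682, 0.0171]
ee_rot: [1.282, 2.867, 0.001]
ft_force: [-1.4, 0.1, 6.0]
width: 0.0123
grip_force: 59.7
at [0.4484 0.0682 0.0171] psi 0.730 | shift mm before spin [-141.4  150.9  -82.6] spin -0.790 | shift if spun first [-206.7    5.8  -82.6]
```

```bash
python3 -m pendant '{"fingers":[0,0,0,0,0,0,0,0,0,0,0,0,0,0,0,0,0,0,0,0],"xyz":[[0,0,-15],[0,0,-25],[0,0,-35],[0,0,-35],[0,0,-35],[-20,0,-35],[0,0,0],[0,0,0],[0,0,0],[0,0,0],[0,0,0],[0,0,0],[0,0,0],[-31,1,0],[-31,1,0],[-31,1,0],[-31,1,0],[-31,1,0],[-31,1,0],[0,0,0]],"spin":[0,0,0,0,0,0,-0.113,-0.113,-0.113,-0.113,-0.113,-0.113,-0.113,0,0,0,0,0,0,0]}'
python3 - <<'E'
from h import *
s=snap('wrist','w3.png')
go(.655,.0635,.1,1.52)
E
```

```text
clock: 11.05
tcp_pos: [0.6536, 0.0497, 0.1958]
ee_rot: [0.079, 3.135, 0.0]
ft_force: [-0.1, -0.8, 0.4]
width: 0.0124
grip_force: 58.8
at [0.6501 0.0498 0.1955] psi 1.521 | shift mm before spin [-4.1 13.9 95.5] spin 0.001 | shift if spun first [-4.1 13.9 95.5]
```

View pics/w3.png

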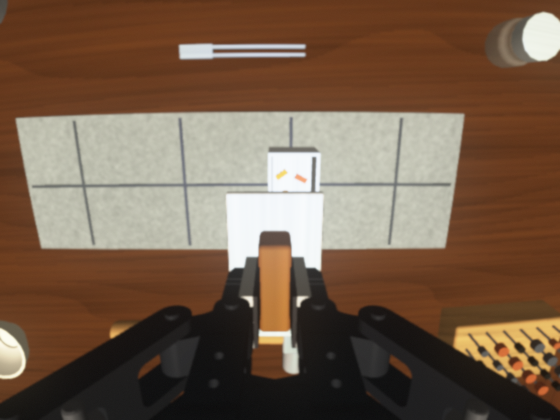

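Lid held (centre 275,235); tin beyond at left rim 267, right rim 320, near rim row ~153; crosses at (79,185), (186,185), (397,184).

Run:
```python
from h import *
s=snap('wrist')
r=ray(s,[(267.5,152),(320,152),(267.5,185),(320,185)],.048);print(r.round(4))
m=r[:2].mean(0)[:2]; print('centre',m+.038*np.array([np.cos(-.05),np.sin(-.05)]))
print(ray(s,[(82,185),(186,185),(291.5,185),(397.5,184.5)],.006).round(3))
g=cv2.cvtColor(s['frame'],cv2.COLOR_RGB2GRAY); print(g[170,255:335].tolist()); print(g[140:165,280].tolist())
```

```text
[[0.6124 0.0466 0.048 ]
 [0.6146 0.0908 0.048 ]
 [0.6409 0.045  0.048 ]
 [0.6431 0.0904 0.048 ]]
centre [0.65146626 0.06683402]
[[ 0.64  -0.145  0.006]
 [ 0.646 -0.037  0.006]
 [ 0.651  0.067  0.006]
 [ 0.656  0.173  0.006]]
[207, 205, 205, 203, 202, 202, 200, 198, 196, 196, 198, 203, 220, 238, 246, 247, 245, 242, 245, 248, 248, 248, 248, 248, 249, 249, 249, 249, 250, 250, 249, 249, 250, 249, 249, 249, 249, 249, 248, 249, 248, 248, 247, 248, 248, 249, 249, 248, 248, 249, 249, 249, 250, 250, 248, 241, 209, 148, 116, 120, 158, 218, 243, 246, 241, 223, 204, 201, 202, 201, 201, 199, 199, 202, 203, 203, 203, 202, 203, 203]
[192, 192, 193, 193, 195, 196, 198, 199, 199, 196, 187, 162, 131, 112, 110, 114, 138, 194, 235, 246, 248, 249, 249, 249, 249]
```

```bash
python3 -c "
from h import *
for i in range(3):
  snap('top'); go(.6545,.0665,.0575,1.52)"
```

```text
at [0.6464 0.05   0.1955] psi 1.521 | shift mm before spin [ -7.6  16.9 138. ] spin 0.001 | shift if spun first [ -7.6  16.9 138. ]
at [0.6458 0.05   0.1957] psi 1.521 | shift mm before spin [ -8.2  16.9 138.2] spin 0.001 | shift if spun first [ -8.2  16.9 138.2]
at [0.6456 0.0501 0.196 ] psi 1.521 | shift mm before spin [ -8.3  16.8 138.5] spin 0.001 | shift if spun first [ -8.3  16.8 138.5]
```

```bash
python3 -m pendant '{"fingers":[0,0,0,0,0,0,0,0,0,0,0,0,0],"xyz":[[-4,8.5,20],[-4,8.5,20],[0,0,20],[0,0,20],[0,0,20],[0,0,10],[0,0,0],[0,0,0],[0,0,0],[0,0,0],[0,0,0],[0,0,0],[0,0,0]],"spin":[0,0,0,0,0,0,0,0,0,0,0,0,0]}'
python3 - <<'E'
from h import *
s=snap('side','s1.png'); 
c=s['frame'][110:250,270:400]; cv2.imwrite('pics/s1c.png',cv2.resize(c[:,:,::-1],None,fx=4,fy=4,interpolation=2))
go(.6545,.0665,.0575,1.52)
E
```

```text
clock: 12.38
tcp_pos: [0.6565, 0.0666, 0.0871]
ee_rot: [0.078, 3.139, 0.0]
ft_force: [-0.2, 0.0, -0.8]
width: 0.0122
grip_force: 58.8
at [0.6563 0.0666 0.0868] psi 1.521 | shift mm before spin [ 1.8 -0.2 29.3] spin 0.001 | shift if spun first [ 1.8 -0.2 29.3]
```

View pics/s1c.png

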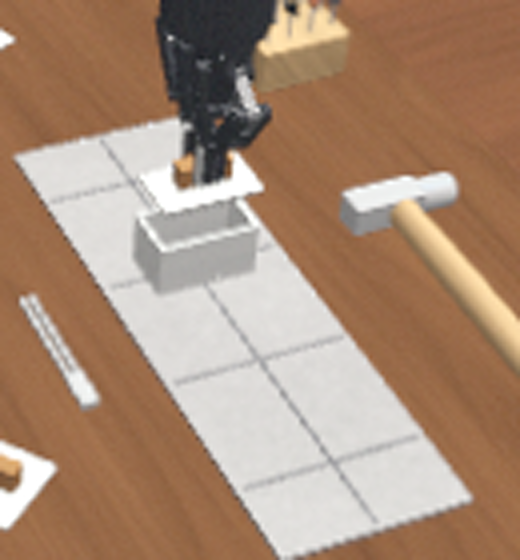

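Side view: the lid hovers squarely over the oblong tin, which stands on its cross. Lower and check before release.

```bash
python3 -m pendant '{"fingers":[0,0,0,0,0,0,0,0,0,0],"xyz":[[1,0,6],[0,0,6],[0,0,5],[0,0,4],[0,0,4],[0,0,3],[0,0,2],[0,0,0],[0,0,0],[0,0,0]],"spin":[0,0,0,0,0,0,0,0,0,0]}'; python3 -c "
from h import *
go(.6545,.0665,.0571,1.52)"
```

```text
clock: 13.27
tcp_pos: [0.6548, 0.0666, 0.0572]
ee_rot: [-0.078, -3.14, 0.0]
ft_force: [-2.8, 0.3, 5.4]
width: 0.0123
grip_force: 59.6
at [0.6548 0.0666 0.0572] psi 1.521 | shift mm before spin [ 0.3 -0.1  0.1] spin 0.001 | shift if spun first [ 0.3 -0.1  0.1]
```

```bash
python3 -m pendant '{"fingers":[0.3,0.3,0.3,0.6,0.6,1,1,1,1,1,1,1,1,1,1,1,1,1,1,1],"xyz":[[0,0,0],[0,0,0],[0,0,0],[0,0,-20],[0,0,-30],[0,0,-40],[0,0,-40],[15,-25,-10],[15,-25,0],[15,-25,0],[15,-25,0],[15,-25,0],[15,-25,0],[15,-25,0],[15,-25,0],[15,-25,0],[15,-25,0],[15,-25,0],[0,0,0],[0,0,0]],"spin":[0,0,0,0,0,0,0,0,0,0,0,0,0,0,0,0,0,0,0,0]}'; python3 -c "
from h import *
look(.042,[.457,-.224]);look(.042,[.392,-.366]);look(.052,[.655,.066],300,'top')
snap('wrist','w4.png')
go(.457,-.224,.2,.92)"
```

```text
clock: 14.93
tcp_pos: [0.4759, -0.2009, 0.1963]
ee_rot: [0.083, 3.14, 0.0]
ft_force: [-0.3, 0.6, 0.9]
width: 0.0858
grip_force: 0.0
wrist [245. 172.] z 0.042 [ 0.4563 -0.2255] 0.068 0.066 ang -0.053
wrist [ 83. 107.] z 0.042 [ 0.39  -0.359] 0.074 0.066 ang -1.267
top [266. 150.] z 0.052 [0.638  0.0118] 0.423 0.137 ang 1.524
at [ 0.4772 -0.199   0.1963] psi 1.522 | shift mm before spin [ 19.  -25.9  -3.8] spin 0.602 | shift if spun first [  1.  -32.1  -3.8]
```

View pics/w4.png

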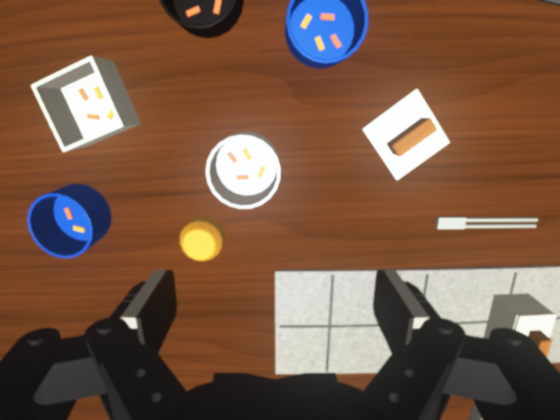

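Round tin at (243,171), puck at (201,241) near it; I turn the fingers to clear the puck.

```bash
python3 -m pendant '{"fingers":[1,1,1,1,1,1,1,1,1,1,1,1,1,1],"xyz":[[0,0,0],[0,0,0],[0,0,0],[0,0,0],[0,0,0],[0,-16,20],[0,-16,20],[0,0,20],[0,0,20],[0,0,20],[0,0,0],[0,0,0],[0,0,0],[0,0,0]],"spin":[0.12,0.12,0.12,0.12,0.12,0,0,0,0,0,0,0,0,0]}'; python3 -c "
from h import *
look(.042,[.457,-.224])
go(.4565,-.2255,.0135,.92)"
```

```text
clock: 16.3
tcp_pos: [0.4586, -0.2255, 0.0976]
ee_rot: [1.001, 2.975, -0.001]
ft_force: [-0.8, -0.8, -0.7]
width: 0.0853
grip_force: 0.0
wrist [272. 228.] z 0.042 [ 0.4569 -0.225 ] 0.066 0.066 ang 0.921
at [ 0.4585 -0.2256  0.0976] psi 0.922 | shift mm before spin [ 1.9 -1.2 84.1] spin 0.002 | shift if spun first [ 1.9 -1.2 84.1]
```

Perfectly centred; 66×66 as expected.

```bash
python3 -m pendant '{"fingers":[1,1,1,1,1,1,1,0,0,0,0,0,0,0],"xyz":[[1,0,20],[0,0,20],[0,0,20],[0,0,14],[0,0,10],[0,0,0],[0,0,0],[0,0,0],[0,0,0],[0,0,0],[0,0,0],[0,0,0],[0,0,0],[0,0,0]],"spin":[0,0,0,0,0,0,0,0,0,0,0,0,0,0]}'; python3 -c "
from h import *
go(.6485,-.040,.1,1.52)"
```

```text
clock: 17.52
tcp_pos: [0.4574, -0.2253, 0.0141]
ee_rot: [1.001, 2.975, -0.001]
ft_force: [-2.0, 0.5, 6.4]
width: 0.0645
grip_force: 65.0
at [ 0.4574 -0.2253  0.0141] psi 0.921 | shift mm before spin [-40.4 263.2 -85.7] spin -0.599 | shift if spun first [-181.7  194.6  -85.7]
```

```bash
python3 -m pendant '{"fingers":[0,0,0,0,0,0,0,0,0,0,0,0,0,0,0,0,0,0,0,0],"xyz":[[0,0,-15],[0,0,-25],[0,0,-25],[0,0,-20],[0,0,0],[0,0,0],[0,0,0],[0,0,0],[0,0,0],[-18.2,19.5,0],[-18.2,19.5,0],[-18.2,19.5,0],[-18.2,19.5,0],[-18.2,19.5,0],[-18.2,19.5,0],[-18.2,19.5,0],[-18.2,19.5,0],[-18.2,19.5,0],[-18.2,19.5,0],[0,0,0]],"spin":[0,0,0,0,-0.12,-0.12,-0.12,-0.12,-0.12,0,0,0,0,0,0,0,0,0,0,0]}'; python3 -m pendant '{"fingers":[0,0,0,0],"xyz":[[0,0,20],[0,0,20],[0,0,0],[0,0,0]],"spin":[0,0,0,0]}'; python3 -c "
from h import *
go(.6485,-.040,.0205,1.52)"
```

```text
clock: 19.18
tcp_pos: [0.6526, -0.0354, 0.0984]
ee_rot: [0.074, 3.135, 0.003]
ft_force: [0.7, -0.8, -1.8]
width: 0.0642
grip_force: 67.0
clock: 19.52
tcp_pos: [0.6464, -0.0389, 0.0566]
ee_rot: [-0.078, -3.137, -0.0]
ft_force: [-1.3, -0.9, -2.2]
width: 0.0641
grip_force: 67.0
at [ 0.6464 -0.0389  0.0566] psi 1.521 | shift mm before spin [-2.2 -1.  36.1] spin 0.001 | shift if spun first [-2.2 -1.  36.1]
```

```bash
python3 -m pendant '{"fingers":[0,0,0,0,0,0,0,0,0.7,0.7,0.7,0.7,1,1,1,1,1,1],"xyz":[[-2,-1,10],[0,0,8],[0,0,7],[0,0,5],[0,0,4],[0,0,2],[0,0,0],[0,0,0],[0,0,0],[0,0,0],[0,0,0],[0,0,0],[0,0,0],[0,0,-20],[0,0,-30],[0,0,-40],[0,0,-40],[0,0,-30]],"spin":[0,0,0,0,0,0,0,0,0,0,0,0,0,0,0,0,0,0]}'; python3 -m pendant '{"fingers":[1,1,1,1,1,1,1,1,1,1,1,1,1,1],"xyz":[[20,-25,0],[20,-25,0],[20,-25,0],[20,-25,0],[20,-25,0],[20,-25,0],[20,-25,0],[20,-25,0],[20,-25,0],[20,-25,0],[20,-25,0],[20,-25,0],[0,0,0],[0,0,0]],"spin":[0,0,0,0,0,0,0,0,0,0,0,0,0,0]}'; python3 -c "
from h import *
look(.042,[.39,-.36])
s=snap('wrist','w5.png')
h=cv2.cvtColor(s['frame'],cv2.COLOR_RGB2HSV)
for c in blobs(s,(h[...,1]>150)&(h[...,0]>100)&(h[...,0]<130)&(h[...,2]>60),500): print('blue',c.mean(0).round(),rect(ray(s,c,.042)))
go(.391,-.361,.2,.30)"
```

```text
clock: 21.02
tcp_pos: [0.651, -0.0402, 0.1851]
ee_rot: [0.078, 3.137, -0.001]
ft_force: [1.2, 0.7, 0.7]
width: 0.0854
grip_force: 0.0
clock: 22.18
tcp_pos: [0.3944, -0.329, 0.1818]
ee_rot: [0.084, 3.14, -0.001]
ft_force: [-0.7, 0.5, -1.2]
width: 0.0857
grip_force: 0.0
wrist [233. 192.] z 0.042 [ 0.389  -0.3635] 0.067 0.067 ang -1.268
blue [203. 298.] (array([ 0.49184689, -0.39988635]), 0.07793170928955079, 0.05707553863525391, np.float64(-0.19760775130636965))
blue [476. 118.] (array([ 0.33752237, -0.15797786]), 0.0803510513305664, 0.06402830505371093, np.float64(-1.5000223630952285))
at [ 0.3956 -0.3275  0.1816] psi 1.520 | shift mm before spin [  2.9 -33.7 -18.4] spin 1.220 | shift if spun first [-30.6 -14.3 -18.4]
```

View pics/w5.png

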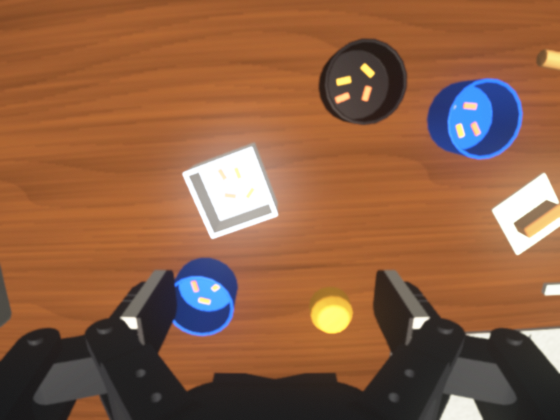

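Square tin at (231,191), 67×67 mm at rim; black and blue ones are decoys, the blue one at (203,298) is clear of the planned finger line.

```bash
python3 -m pendant '{"fingers":[1,1,1,1,1,1,1,1,1,1,1,1,1,1,1,1,1,1],"xyz":[[0,0,0],[0,0,0],[0,0,0],[0,0,0],[0,0,0],[0,0,0],[0,0,0],[0,0,0],[0,0,0],[0,0,0],[-16,-8,20],[-16,-8,20],[0,0,20],[0,0,10],[0,0,0],[0,0,0],[0,0,0],[0,0,0]],"spin":[0.122,0.122,0.122,0.122,0.122,0.122,0.122,0.122,0.122,0.122,0,0,0,0,0,0,0,0]}'; python3 -c "
from h import *
look(.042,[.39,-.36])
go(.3895,-.3635,.0145,.303)"
```

```text
clock: 23.78
tcp_pos: [0.3905, -0.3631, 0.1125]
ee_rot: [1.861, 2.528, -0.0]
ft_force: [-1.4, 0.5, 0.2]
width: 0.0853
grip_force: 0.0
wrist [274. 221.] z 0.042 [ 0.3893 -0.361 ] 0.070 0.064 ang -1.270
at [ 0.3903 -0.3633  0.1126] psi 0.302 | shift mm before spin [ 0.2 -1.  98.1] spin -0.001 | shift if spun first [ 0.2 -1.  98.1]
```

```bash
python3 -m pendant '{"fingers":[1,1,1,1,1,1,1,1,0,0,0,0,0,0,0],"xyz":[[0,-1,22],[0,0,22],[0,0,20],[0,0,14],[0,0,10],[0,0,10],[0,0,0],[0,0,0],[0,0,0],[0,0,0],[0,0,0],[0,0,0],[0,0,0],[0,0,0],[0,0,0]],"spin":[0,0,0,0,0,0,0,0,0,0,0,0,0,0,0]}'; python3 -c "
from h import *
go(.643,-.1455,.1,-.05)"
```

```text
clock: 25.08
tcp_pos: [0.3892, -0.3641, 0.0146]
ee_rot: [1.862, 2.527, -0.001]
ft_force: [-0.0, 1.5, 6.6]
width: 0.0609
grip_force: 66.4
at [ 0.3892 -0.3641  0.0146] psi 0.301 | shift mm before spin [133.3 307.2 -85.4] spin 0.351 | shift if spun first [230.8 242.7 -85.4]
```

```bash
python3 -m pendant '{"fingers":[0,0,0,0,0,0,0,0,0,0,0,0,0,0,0,0,0,0,0,0],"xyz":[[0,0,-15],[0,0,-25],[0,0,-25],[0,0,-20],[0,0,0],[0,0,0],[0,0,0],[21,22,0],[21,22,0],[21,22,0],[21,22,0],[21,22,0],[21,22,0],[21,22,0],[21,22,0],[21,22,0],[21,22,0],[21,22,0],[0,0,0],[0,0,0]],"spin":[0,0,0,0,0.117,0.117,0.117,0,0,0,0,0,0,0,0,0,0,0,0,0]}'; python3 -m pendant '{"fingers":[0,0,0,0],"xyz":[[0,0,20],[0,0,20],[0,0,0],[0,0,0]],"spin":[0,0,0,0]}'; python3 -c "
from h import *
go(.643,-.1455,.021,-.05)"
```

```text
clock: 26.75
tcp_pos: [0.6428, -0.1433, 0.0981]
ee_rot: [2.273, 2.168, 0.0]
ft_force: [-1.0, 0.3, -1.2]
width: 0.0608
grip_force: 65.7
clock: 27.08
tcp_pos: [0.6394, -0.1451, 0.0572]
ee_rot: [-2.275, -2.162, 0.004]
ft_force: [-0.1, 1.2, -0.4]
width: 0.0612
grip_force: 65.7
at [ 0.6394 -0.1451  0.0572] psi -0.051 | shift mm before spin [-0.2  3.8 36.2] spin -0.001 | shift if spun first [-0.2  3.8 36.2]
```

```bash
python3 -m pendant '{"fingers":[0,0,0,0,0,0,0,0,0.7,0.7,0.7,0.7,1,1,1,1,1,1],"xyz":[[0,4,10],[0,0,8],[0,0,7],[0,0,5],[0,0,4],[0,0,2],[0,0,0],[0,0,0],[0,0,0],[0,0,0],[0,0,0],[0,0,0],[0,0,0],[0,0,-20],[0,0,-30],[0,0,-40],[0,0,-40],[0,0,-20]],"spin":[0,0,0,0,0,0,0,0,0,0,0,0,0,0,0,0,0,0]}'; python3 -m pendant '{"fingers":[1,1,1,1,1,1,1,1,1,1],"xyz":[[8,-26,0],[8,-26,0],[8,-26,0],[8,-26,0],[8,-26,0],[8,-26,0],[8,-26,0],[8,-26,0],[0,0,0],[0,0,0]],"spin":[0,0,0,0,0,0,0,0,0,0]}'; python3 -c "
from h import *
look(.012,[.434,-.07]); look(.012,[.434,-.07],150,'top')
look(.048,[.648,-.04],300)
s=snap('wrist','w6.png')
for c in blobs(s,wood(s),60):
    q=rect(ray(s,c,.032)); print('wood',c.mean(0).round(),q[0].round(4),'%.3f %.3f ang %.3f'%q[1:])
go(.4345,-.07,.17,.6)"
```

```text
clock: 28.58
tcp_pos: [0.6482, -0.1456, 0.1781]
ee_rot: [2.271, 2.16, 0.006]
ft_force: [0.9, -0.6, 0.6]
width: 0.0852
grip_force: 0.0
clock: 29.42
tcp_pos: [0.4397, -0.07, 0.1728]
ee_rot: [2.276, 2.165, 0.0]
ft_force: [0.3, -0.6, 0.4]
width: 0.0855
grip_force: 0.0
wrist [269. 192.] z 0.012 [ 0.4342 -0.0705] 0.064 0.064 ang -0.965
top [293. 244.] z 0.012 [ 0.4261 -0.0593] 0.066 0.037 ang 0.601
wrist [486. 136.] z 0.048 [ 0.6213 -0.0499] 0.256 0.122 ang 1.523
wood [461. 410.] [ 0.6474 -0.3273] 0.051 0.035 ang -0.146
wood [ 88. 410.] [ 0.2142 -0.3043] 0.049 0.035 ang 0.040
wood [528. 281.] [ 0.6608 -0.1849] 0.243 0.134 ang -1.334
wood [550.   8.] [0.6719 0.0755] 0.018 0.014 ang 0.062
wood [184. 169.] [ 0.3548 -0.091 ] 0.421 0.372 ang -0.073
at [ 0.4428 -0.0711  0.1727] psi -0.050 | shift mm before spin [ 0.7 -8.4  2.7] spin -0.650 | shift if spun first [ 5.6 -6.2  2.7]
```

View pics/w6.png

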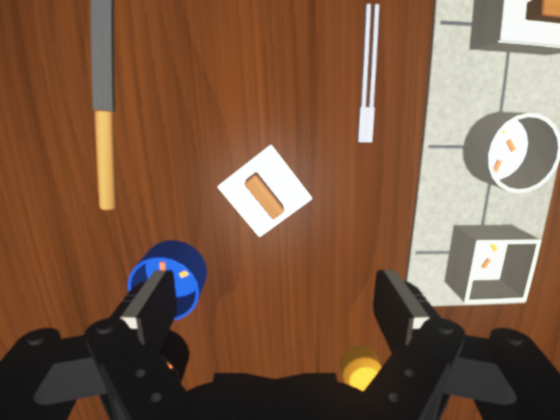

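Square lid at (268,192), bar running down-right; oblong lid visible seated at top right, round tin (523,153) and square tin (492,265) on the board.

```bash
python3 -m pendant '{"fingers":[1,1,1,1,1,1,1,1,1,1,1,1,1,1],"xyz":[[0,0,0],[0,0,0],[0,0,0],[0,0,0],[0,0,0],[0,0,0],[5.5,-6,22],[0,0,22],[0,0,22],[0,0,22],[0,0,0],[0,0,0],[0,0,0],[0,0,0]],"spin":[-0.11,-0.11,-0.11,-0.11,-0.11,-0.105,0,0,0,0,0,0,0,0]}'; python3 -c "
from h import *
look(.012,[.434,-.07])
go(.4342,-.0704,.0155,.605)"
```

```text
clock: 30.78
tcp_pos: [0.4347, -0.0699, 0.0854]
ee_rot: [1.458, 2.78, 0.001]
ft_force: [0.3, -0.2, 0.1]
width: 0.0857
grip_force: 0.0
wrist [272. 221.] z 0.012 [ 0.4339 -0.0702] 0.063 0.063 ang 0.604
at [ 0.4346 -0.0699  0.0855] psi 0.605 | shift mm before spin [-0.  -0.7 70. ] spin 0.000 | shift if spun first [-0.  -0.7 70. ]
```

```bash
python3 -m pendant '{"fingers":[1,1,1,0.4,0.4,0.4,0,0,0,0,0,0],"xyz":[[0,-0.5,20],[0,0,20],[0,0,10],[0,0,0],[0,0,10],[0,0,9],[0,0,0],[0,0,0],[0,0,0],[0,0,0],[0,0,0],[0,0,0]],"spin":[0,0,0,0,0,0,0,0,0,0,0,0]}'; python3 -c "
from h import *
go(.645,-.1455,.1,-.05)"
```

```text
clock: 31.83
tcp_pos: [0.4336, -0.07, 0.0165]
ee_rot: [1.458, 2.78, 0.001]
ft_force: [-0.3, 0.1, 7.1]
width: 0.0128
grip_force: 59.9
at [ 0.4336 -0.07    0.0165] psi 0.605 | shift mm before spin [-182.5  131.   -83. ] spin 0.655 | shift if spun first [-64.9 215.1 -83. ]
```

```bash
python3 -m pendant '{"fingers":[0,0,0,0,0,0,0,0,0,0,0,0,0,0,0,0,0,0,0,0],"xyz":[[0,0,-15],[0,0,-30],[0,0,-40],[0,0,-40],[0,0,-40],[0,0,0],[0,0,0],[0,0,0],[0,0,0],[0,0,0],[0,0,0],[-16,27,0],[-16,27,0],[-16,27,0],[-16,27,0],[-16,27,0],[-16,27,0],[-16,27,0],[-16,27,0],[0,0,0]],"spin":[0,0,0,0,0,0.11,0.11,0.11,0.11,0.11,0.105,0,0,0,0,0,0,0,0,0]}'; python3 -m pendant '{"fingers":[0,0,0],"xyz":[[0,0,0],[0,0,0],[0,0,0]],"spin":[0,0,0]}'; python3 -c "
from h import *
s=snap('wrist','w7.png')
go(.645,-.1455,.1,-.05)"
```

```text
clock: 33.5
tcp_pos: [0.6474, -0.2123, 0.1803]
ee_rot: [2.273, 2.159, 0.003]
ft_force: [0.3, -0.2, -0.9]
width: 0.0123
grip_force: 59.0
clock: 33.75
tcp_pos: [0.6407, -0.2076, 0.1803]
ee_rot: [-2.275, -2.164, 0.001]
ft_force: [-0.1, 0.8, -0.7]
width: 0.013
grip_force: 59.0
at [ 0.6408 -0.2075  0.1805] psi -0.050 | shift mm before spin [62.1  1.3 80.5] spin 0.000 | shift if spun first [62.1  1.2 80.5]
```

View pics/w7.png

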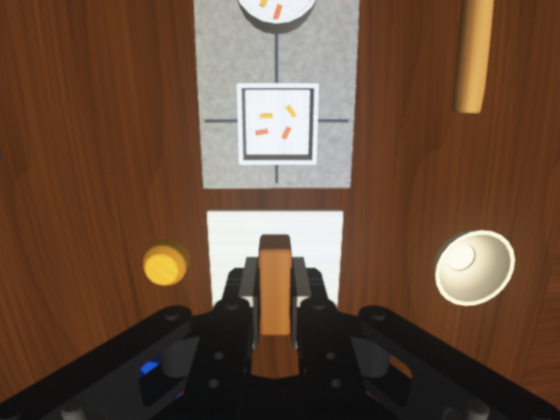

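Square tin rim corners (237,84), (319,84), (317,164), (238,165), sitting on cross lines row 121 / column 276.

```bash
python3 -c "
from h import *
s=snap('wrist')
print(rect(ray(s,[(237,84),(319,84),(317,164),(238,165)],.048)),ray(s,[(276.3,121)],.006))
go(.645,-.1455,.085,-.05)"
```

```text
(array([ 0.64583191, -0.14631548]), 0.06382156372070312, 0.062416854858398436, np.float64(-0.04399355699534624)) [[ 0.64525551 -0.14468752  0.006     ]]
at [ 0.6409 -0.2076  0.1807] psi -0.050 | shift mm before spin [62.2  1.  95.7] spin 0.000 | shift if spun first [62.2  1.  95.7]
```

Tin at (.6458,−.1463), within 2 mm of its cross. Go over it.

```bash
python3 -m pendant '{"fingers":[0,0,0,0,0,0,0,0,0,0,0,0],"xyz":[[20.5,1,0],[20.5,1,20],[20.5,0,20],[0,0,20],[0,0,20],[0,0,15],[0,0,0],[0,0,0],[0,0,0],[0,0,0],[0,0,0],[0,0,0]],"spin":[0,0,0,0,0,0,0,0,0,0,0,0]}'; python3 -c "
from h import *
go(.6455,-.146,.0565,-.05)"
```

```text
clock: 34.85
tcp_pos: [0.6478, -0.1474, 0.0866]
ee_rot: [2.275, 2.164, 0.002]
ft_force: [-0.1, -0.0, -0.9]
width: 0.0124
grip_force: 59.0
at [ 0.6478 -0.1474  0.0866] psi -0.050 | shift mm before spin [ 1.3 -2.4 30. ] spin -0.000 | shift if spun first [ 1.3 -2.4 30. ]
```

```bash
python3 -m pendant '{"fingers":[0,0,0,0,0,0,0,0,0,0],"xyz":[[1,-1.5,6],[0,0,6],[0,0,5],[0,0,4],[0,0,4],[0,0,3],[0,0,2],[0,0,0],[0,0,0],[0,0,0]],"spin":[0,0,0,0,0,0,0,0,0,0]}'; python3 -c "
from h import *
go(.6458,-.1463,.0565,-.05)"
```

```text
clock: 35.68
tcp_pos: [0.6453, -0.1459, 0.0565]
ee_rot: [-2.276, -2.165, 0.0]
ft_force: [-2.6, 1.1, 8.5]
width: 0.0126
grip_force: 60.1
at [ 0.6453 -0.1459  0.0565] psi -0.050 | shift mm before spin [-0.4  0.5  0. ] spin 0.000 | shift if spun first [-0.4  0.5  0. ]
```

```bash
python3 -m pendant '{"fingers":[0.3,0.3,0.3,0.6,0.6,1,1,1],"xyz":[[0,0,0],[0,0,0],[0,0,0],[0,0,-20],[0,0,-30],[0,0,-40],[0,0,-40],[0,0,0]],"spin":[0,0,0,0,0,0,0,0]}'; python3 -m pendant '{"fingers":[1,1,1,1,1,1,1,1,1,1,1,1,1,1,1,1,1,1,1,1],"xyz":[[27,-14.5,0],[27,-14.5,0],[27,-14.5,0],[27,-14.5,0],[27,-14.5,0],[27,-14.5,0],[27,-14.5,0],[27,-14.5,0],[27,-14.5,0],[27,-14.5,0],[27,-14.5,0],[27,-14.5,0],[27,-14.5,0],[27,-14.5,0],[27,-14.5,0],[27,-14.5,0],[27,-14.5,0],[27,-14.5,0],[0,0,0],[0,0,0]],"spin":[0,0,0,0,0,0,0,0,0,0,0,0,0,0,0,0,0,0,0,0]}'; python3 -c "
from h import *
look(.012,[.408,.358])
s=snap('wrist','w8.png')
go(.408,.358,.18,.3)"
```

```text
clock: 36.35
tcp_pos: [0.651, -0.1475, 0.1944]
ee_rot: [2.266, 2.156, 0.012]
ft_force: [1.6, -0.1, 1.9]
width: 0.0836
grip_force: 0.0
clock: 38.02
tcp_pos: [0.4086, 0.3537, 0.1849]
ee_rot: [2.272, 2.169, -0.0]
ft_force: [-0.6, -0.1, 0.1]
width: 0.0854
grip_force: 0.0
wrist [273. 183.] z 0.012 [0.4078 0.3589] 0.067 0.067 ang 0.728
at [0.4093 0.3519 0.1849] psi -0.049 | shift mm before spin [ 6.  -1.6  4.9] spin -0.349 | shift if spun first [6.2 0.5 4.9]
```

View pics/w8.png

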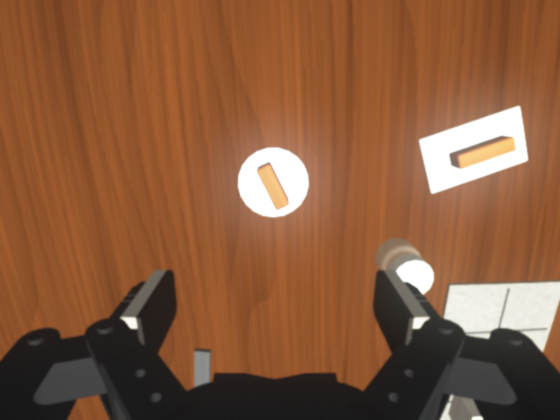

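```bash
python3 -c "
from h import *
s=snap('wrist');m=np.zeros((420,560),bool);m[150:216,240:308]=1
m&=~white(s,150,80)
h=cv2.cvtColor(s['frame'],cv2.COLOR_RGB2HSV)
cc=[c for c in blobs(s,m&(h[...,2]>130)&(h[...,1]>100),200)]
for c in cc:
  if np.hypot(*(c.mean(0)-[273,187]))<15:
    q=rect(ray(s,c,.032)); print(c.mean(0),q)
go(.4078,.3589,.18,.414)"
```

```text
[272.31313131 185.22222222] (array([0.40786679, 0.36022751]), 0.039891380310058594, 0.01224831485748291, np.float64(-1.1627538419498444))
at [0.4096 0.3516 0.185 ] psi -0.050 | shift mm before spin [ 7.2 -2.2  5. ] spin -0.464 | shift if spun first [7.4 1.3 5. ]
```

Bar 40×12 at angle −1.163 (psi 0.408).

```bash
python3 -m pendant '{"fingers":[1,1,1,1,1,1,1,1,1,1,1,1],"xyz":[[0,0,0],[0,0,0],[0,0,0],[0,0,0],[7,1,22],[0,0,22],[0,0,22],[0,0,22],[0,0,15],[0,0,0],[0,0,0],[0,0,0]],"spin":[-0.114,-0.114,-0.115,-0.115,0,0,0,0,0,0,0,0]}'; python3 -c "
from h import *
look(.012,[.408,.358])
go(.4078,.3589,.0155,.408)"
```

```text
clock: 39.17
tcp_pos: [0.4085, 0.359, 0.0831]
ee_rot: [1.727, 2.624, 0.002]
ft_force: [-0.2, 0.0, -0.1]
width: 0.0856
grip_force: 0.0
wrist [273. 222.] z 0.012 [0.4074 0.3594] 0.066 0.066 ang 0.406
at [0.4087 0.3594 0.0835] psi 0.407 | shift mm before spin [-0.1 -1.2 68. ] spin -0.001 | shift if spun first [-0.1 -1.2 68. ]
```

```bash
python3 -m pendant '{"fingers":[1,1,1,0.4,0.4,0.4,0,0,0,0,0,0],"xyz":[[0,-0.5,20],[0,0,20],[0,0,10],[0,0,0],[0,0,9],[0,0,8],[0,0,0],[0,0,0],[0,0,0],[0,0,0],[0,0,0],[0,0,0]],"spin":[0,0,0,0,0,0,0,0,0,0,0,0]}'; python3 -c "
from h import *
go(.672,-.095,.18)"
```

```text
clock: 40.22
tcp_pos: [0.4073, 0.3593, 0.0158]
ee_rot: [1.725, 2.625, 0.002]
ft_force: [0.3, -0.5, 1.7]
width: 0.0126
grip_force: 60.8
at [0.4073 0.3593 0.0158] psi 0.408 | shift mm before spin [-522.    62.8 -164.3] spin 0.000 | shift if spun first [-522.    62.8 -164.3]
```

```bash
python3 -m pendant '{"fingers":[0,0,0,0,0,0],"xyz":[[0,0,-15],[0,0,-30],[0,0,-40],[0,0,-40],[0,0,-40],[0,0,0]],"spin":[0,0,0,0,0,0]}'; python3 -m pendant '{"fingers":[0,0,0,0,0,0,0,0,0,0,0,0,0,0,0,0,0,0,0,0],"xyz":[[-29,3.5,0],[-29,3.5,0],[-29,3.5,0],[-29,3.5,0],[-29,3.5,0],[-29,3.5,0],[-29,3.5,0],[-29,3.5,0],[-29,3.5,0],[-29,3.5,0],[-29,3.5,0],[-29,3.5,0],[-29,3.5,0],[-29,3.5,0],[-29,3.5,0],[-29,3.5,0],[-29,3.5,0],[-29,3.5,0],[0,0,0],[0,0,0]],"spin":[0,0,0,0,0,0,0,0,0,0,0,0,0,0,0,0,0,0,0,0]}'; python3 -m pendant '{"fingers":[0,0,0],"xyz":[[0,0,0],[0,0,0],[0,0,0]],"spin":[0,0,0]}'; python3 -c "
from h import *
s=snap('wrist','w9.png')
go(.6485,-.040,.085)"
```

```text
clock: 40.72
tcp_pos: [0.4112, 0.3623, 0.1886]
ee_rot: [1.722, 2.621, 0.023]
ft_force: [1.4, 1.5, -0.2]
width: 0.0126
grip_force: 60.5
clock: 42.38
tcp_pos: [0.6722, -0.0968, 0.1793]
ee_rot: [-1.728, -2.623, 0.0]
ft_force: [0.5, 0.4, -1.4]
width: 0.0125
grip_force: 60.4
clock: 42.63
tcp_pos: [0.6712, -0.0938, 0.1802]
ee_rot: [-1.723, -2.626, 0.0]
ft_force: [0.3, 0.3, -1.1]
width: 0.0125
grip_force: 60.4
at [ 0.6713 -0.0939  0.1804] psi 0.409 | shift mm before spin [58.5  0.5 95.4] spin 0.000 | shift if spun first [58.5  0.5 95.4]
```

View pics/w9.png

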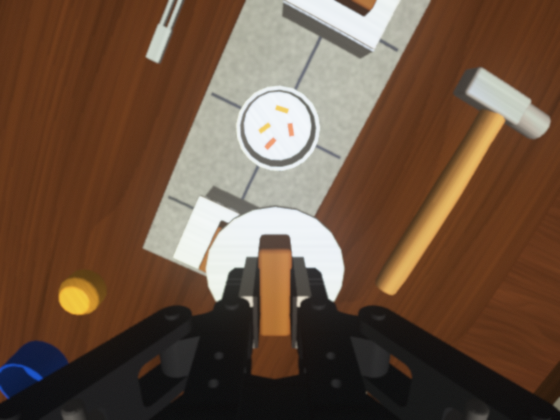

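Round tin rim spans columns 236–320, rows 86–170, centre (278,128), on the crossing of the marked lines.

```bash
python3 -c "
from h import *
s=snap('wrist')
P=ray(s,[(236,128),(320,128),(278,86),(278,170)],.048)[:,:2]; print(P[:2].mean(0),P[2:].mean(0),np.linalg.norm(P[0]-P[1]),np.linalg.norm(P[2]-P[3]))
c=P.mean(0); go(*c,.085)"
```

```text
[ 0.65055889 -0.03832987] [ 0.6509479 -0.0392302] 0.06598901155108633 0.06494247824872314
at [ 0.6715 -0.094   0.1805] psi 0.409 | shift mm before spin [58.9  3.  95.5] spin 0.000 | shift if spun first [58.9  3.  95.5]
```

```bash
python3 -m pendant '{"fingers":[0,0,0,0,0,0,0,0,0,0,0,0],"xyz":[[20,1,0],[20,1,20],[19,1,20],[0,0,20],[0,0,20],[0,0,15],[0,0,0],[0,0,0],[0,0,0],[0,0,0],[0,0,0],[0,0,0]],"spin":[0,0,0,0,0,0,0,0,0,0,0,0]}'; python3 -c "
from h import *
go(.6507,-.0388,.0558)"
```

```text
clock: 43.73
tcp_pos: [0.652, -0.04, 0.0865]
ee_rot: [1.724, 2.624, 0.002]
ft_force: [-0.2, -0.0, -0.2]
width: 0.0125
grip_force: 60.4
at [ 0.652  -0.04    0.0865] psi 0.408 | shift mm before spin [ 1.6 -0.8 30.7] spin 0.000 | shift if spun first [ 1.6 -0.8 30.7]
```

```bash
python3 -m pendant '{"fingers":[0,0,0,0,0,0,0,0,0,0],"xyz":[[1.4,-0.5,6],[0,0,6],[0,0,5],[0,0,4],[0,0,4],[0,0,3],[0,0,2.5],[0,0,0],[0,0,0],[0,0,0]],"spin":[0,0,0,0,0,0,0,0,0,0]}'; python3 -c "
from h import *
go(.6507,-.0388,.0558)"
```

```text
clock: 44.57
tcp_pos: [0.6499, -0.0387, 0.0558]
ee_rot: [-1.725, -2.625, 0.0]
ft_force: [-2.6, 1.6, 6.1]
width: 0.0129
grip_force: 61.4
at [ 0.6499 -0.0387  0.0558] psi 0.408 | shift mm before spin [-0.4  0.7 -0. ] spin 0.000 | shift if spun first [-0.4  0.7 -0. ]
```

```bash
python3 -m pendant '{"fingers":[0.3,0.3,0.3,0.6,0.6,1,1,1,1,1,1,1,1,1,1,1,1,1,1],"xyz":[[0,0,0],[0,0,0],[0,0,0],[0,0,-20],[0,0,-30],[0,0,-40],[0,0,-40],[0,0,-40],[24,-12,-20],[24,-12,-20],[24,-12,0],[24,-12,0],[24,-12,0],[24,-12,0],[24,-12,0],[24,-12,0],[24,-12,0],[24,-12,0],[0,0,0]],"spin":[0,0,0,0,0,0,0,0,0,0,0,0,0,0,0,0,0,0,0]}'; python3 -c "
from h import *
s=snap('side','s2.png')
c=s['frame'][90:290,230:430]; a=cv2.resize(c[:,:,::-1],(400,400),interpolation=2)
t=snap('top','t2.png'); c=t['frame'][100:225,165:370]; b=cv2.resize(c[:,:,::-1],(400,244),interpolation=2)
o=np.zeros((400,800,3),np.uint8);o[:,:400]=a;o[:244,400:]=b; cv2.imwrite('pics/fin.png',o)"
```

```text
clock: 46.15
tcp_pos: [0.4405, 0.1361, 0.2645]
ee_rot: [-1.72, -2.625, 0.001]
ft_force: [-0.7, -0.3, 0.2]
width: 0.0854
grip_force: 0.0
```

View pics/fin.png

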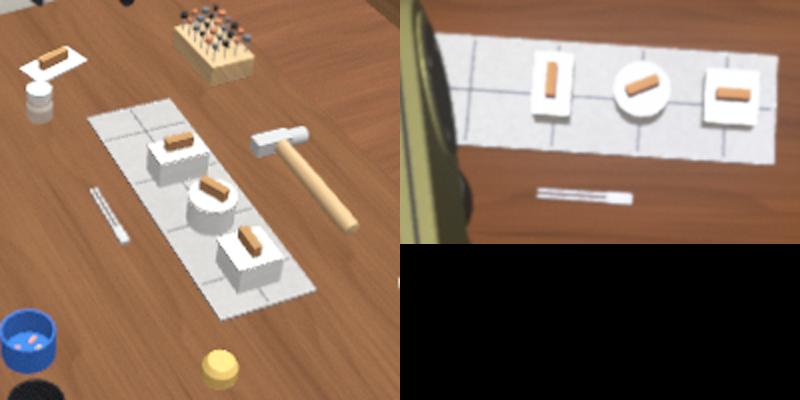

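The three tins stand lidded in a row on crosses 1–3, with all lids flat and the bystanders where they were.

```bash
python3 -c "
from h import *
print(ticket.job_done())"
```

```text
the job is handed in; nothing more can be done
None
```

I handed the job in at about 46 s: the square, round and oblong tins stand on crosses 1 to 3 with their own lids seated, cross 4 is empty, the long tin was not on the bench so its lid stays where it was, and no verdict came back from the judge.

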